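# Set the dust extractor for finish sanding

### The arm

A 7-joint arm with a two-finger parallel gripper is mounted at the origin on the work surface. World frame = base frame: x ahead of the robot, y to its left, z up, the work surface at z = 0. Lengths are in m, angles in rad, forces in N, time in s.
With the tool pointing down it reaches from about 0.425 to 0.925 m from the base axis. Payload 6.8 kg.
Tool frame: the origin (TCP) lies on the mounting face of the last link; the fingertips stand 173 mm ahead of it and the grasp point (between the pads) lies 155 mm ahead of it; z points along the fingers, y is the line along which they close (so a half turn about z gives the same grasp; the last joint's range is limited). The gripper opens to 85 mm and grips with 20 to 120 N. Pads are 22 mm wide; open, the fingers measure 114 mm over their backs; the gripper's body (76 mm by 85 mm) begins 54 mm behind the grasp point. The pads swing forward as they close: fully open they stand 13 mm farther back than shut.
Start: joints at [1.117, 0.477, 0.022, 1.555, -0.011, 1.109, -0.083], TCP at [0.229, -0.635, 0.405] pointing down, gripper open.
Joint ranges: [-2.96, 2.96], [-0.34, 2.1], [-1.41, 1.46], [0.24, 2.44], [-1.37, 4.51], [0.17, 1.92], [-2.96, 2.96]. Speed limits (rad/s): [2.39, 2.39, 3.14, 3.14, 3.14, 3.14, 3.14].

### API

Orientations are given as a unit quaternion [w, x, y, z].
In Python, from station import bot gives the robot as it stands. The module is installed in compiled form; this text tells all that it offers.
- The arm moves only by the shell command python3 -m pendant 'ROWS' [FORCE]. ROWS is JSON, a list of rows, each a list of 5 numbers: the finger opening in m, from 0 to 0.0854, then the shift along the tool's x, y, z in m, then the turn about the tool's z in degrees. In form: [[jaw, x, y, z, yaw], ...]. A call has 1 to 12 rows; each row shifts and turns the commanded pose from where the row before left it, along the tool's axes as they then stand; what a row does not reach is not made up. A row lasts 1/12 s, in which the tool goes at most 41.7 mm and 7.16 degrees, less where a joint would pass 70% of its speed; a pose out of reach is approached as far as the arm can. A call with a gripper value outside its range is refused whole. The fingers move at their own pace and stop on an object; FORCE is the grip in N (left out, the last holds). Time passes only in rows, so rows that do not move let the fingers close. It gives the time, the measured TCP pose, the force, the opening and the grip force at its end, in the units of the state.
- bot.get_obs(): the state, without advancing time (a new reading comes with each control period).
- bot.read_camera(name): name is "scene" or "side" or "wrist"; returns (picture, depth): 384x512x3 uint8, blue, green, red; 384x512 float32, m along the optical axis (not along the pixel's ray), 0 where there is no reading.
- bot.camera_model(name): a dict with "intrinsics" (3x3 intrinsics, pixels), "dist_coeffs" ([k1, k2, p1, p2, k3] as OpenCV has them; the pictures are not rectified), "R" (3x3) and "t" (3): a world point X has camera coordinates R X + t. Camera axes: x right, y down, z forward; pixel columns grow to the right and rows downward; lengths in m; the calibration is good to about 2 mm. A picture is of the moment at which its call begins: read the wrist's pose just before it. camera_model takes no time and is no camera call; for the wrist camera it gives the pose at the moment of the call.
- bot.hand_in(): hands the job in; it is judged then, once.
Trained networks look in the newest picture that a camera, given by its name, has taken for a name from the list of things; names that differ only in an ending like _2 or _b are one class to them, and where a whole thing is asked for, a point or a joint stands for the part that bears it (a point fixed in the world has none). Each returns a list of dicts, best first, with "score" (0 to 1); they miss things now and then, are a little off and sometimes report something else, mostly with a low value. They report only what shows in the picture. A call takes as long as a camera call.
- bot.boxes_of(name, camera): "at" ([column, row] in pixels, amid what is visible of it).
- bot.trace(name, camera): "mask" (384x512 bool, what is visible of it) and "at" ([column, row] in pixels, amid what is visible of it).
- bot.pinpoint(name, camera): "at" ([column, row] in pixels: a listed point, or the origin of a listed thing).
The state is a dict: "t": time; "q": joint angles; "joint_vel": joint speeds; "joint_torque": joint torques, N m; "eef_pos": TCP position; "tool_rot": TCP orientation; "contact_force": force on the tool from outside, world axes, zero at the start; "torque": the same for the moment, N m; "gripper_width": opening from 0.0 (shut) to 1.0 (fully open); "grasp_force": force on a finger pad.
Only numpy, scipy, OpenCV 4.12 (cv2) and the standard library are available. Lean on these libraries where they do the work, as an engineer would, in place of code of your own. Each camera call takes 0.05 s, during which the arm holds its last target. There are 200 camera calls.

### The job

Set the dust extractor up for finish sanding: turn its larger selector, the suction dial, down to its second-lowest mark, and turn its smaller selector, the mode switch, by one click from off to the middle (automatic) mark; the order does not matter. Turn each one by pushing against the side of its wing grip with a fingertip, never taking the grip between the fingers. Leave both resting in their clicks, and leave the sander, the sanding block and the things in the tray where they are.

Things in the scene. Friction and masses are not known exactly. Their poses are not given: they have to be found in the camera images.
- extractor: compact box-shaped dust extractor, light grey, fixed on the work surface; 296 mm deep (its x), 396 mm wide (its y). Origin: centre of its underside. Its front (-x) faces the robot, turned by up to 0.35 rad; +y is on the robot's left, z up. Its flat top, 253 mm high, has the control panel along the front and, from x = -16 to 142 mm, a black tool tray with a 10 mm rim and a folded handle
- extractor_panel (a point): middle of the control panel's flat surface, 253 mm high, axes as the extractor's. The larger selector (suction dial) stands left of it, the smaller one (mode switch) right; their axes are upright and lie 3 mm nearer the front (-x), at y = +80 mm and y = -85 mm from here
- suction_axis (a point): suction dial: point on its axis at the top of its wing grip, 30 mm above the panel. Round black skirt 60 mm across, its face 8 mm above the panel; on it an upright wing 13 mm wide, 22 mm high, from 27 mm behind the axis to 28 mm ahead, then a narrower beak (7 mm wide, 18 mm high) to 40 mm. x axis: along the wing to the beak, z up
- suction_tip (a point): suction dial: end of its beak, 40 mm from the axis, at the height of the wing's top. The beak carries a white line and points at one of seven dark bars printed round the dial, which grow from the lowest to the highest mark
- suction (a joint): suction dial angle, rad, growing clockwise from above (more suction). Seven clicks 0.628 apart: 0 lowest, 0.628 second-lowest, .. 3.770 highest. In the extractor's frame the beak points at 1.885 minus this angle (counter-clockwise from +x). It starts in one of the upper four. A sprung ball holds each click: 0.12 N m (6 N at 20 mm) to leave it; past half-way it snaps into the next. Stops 0.03 past both ends
- mode_axis (a point): mode switch: point on its axis at the top of its wing grip, 30 mm above the panel. Round black skirt 50 mm across, its face 8 mm above the panel; on it an upright wing 12 mm wide, 22 mm high, from 22 mm behind the axis to 23 mm ahead, then a narrower beak (7 mm wide, 18 mm high) to 33 mm. x axis: along the wing to the beak, z up
- mode_tip (a point): mode switch: end of its beak, 33 mm from the axis, at the height of the wing's top. The beak carries a white line and points at one of three marks printed beyond it: ring (off, on the left), dot (automatic, in the middle), bar (manual, on the right)
- mode (a joint): mode switch angle, rad, growing clockwise from above. Three clicks 0.785 apart: 0 off, 0.785 automatic, 1.571 manual. In the extractor's frame the beak points at 0.785 minus this angle (counter-clockwise from +x), so at automatic straight along +x. It starts at off. Sprung clicks as on the suction dial: 0.09 N m to leave one; past half-way it snaps into the next. Stops 0.03 past both ends
- disc_stack: bystander: stack of brown sanding discs, 125 mm across, 20 mm high, lying in the tray on the left; origin: centre of its underside
- sleeve: bystander: grey plastic hose sleeve standing upright in the tray on the right, 48 mm across, 62 mm high; origin: centre of its underside
- sander: bystander: random orbital sander standing on its 125 mm pad on the work surface to the robot's right, 140 mm high; origin: centre of its underside
- sanding_block: bystander: hand sanding block on the work surface to the robot's left, 133 x 80 x 48 mm; origin: centre of its underside

How it is judged:
At the end, for the whole second after the job is handed in: The suction dial rests at its second-lowest mark and the mode switch at its middle mark, each within 0.15 rad of the click position and still, and none of the four bystanders is more than 20 mm from where it started (value of joint suction between 0.4783 and 0.7783 rad and velocity of joint suction between -0.1 and 0.1 rad/s and value of joint mode between 0.6354 and 0.9354 rad and velocity of joint mode between -0.1 and 0.1 rad/s and distance of each of disc_stack, sleeve, sander, sanding_block from where it was at the start of the episode below 0.02 m); the robot touches nothing.
It fails at once if the suction dial's wing grip is taken between the fingers (x of the grasp point in the frame of suction_axis between -0.027 and 0.04 m and y of the grasp point in the frame of suction_axis between -0.0055 and 0.0055 m and z of the grasp point in the frame of suction_axis below 0.012 m).
It fails at once if the mode switch's wing grip is taken between the fingers (x of the grasp point in the frame of mode_axis between -0.022 and 0.033 m and y of the grasp point in the frame of mode_axis between -0.0055 and 0.0055 m and z of the grasp point in the frame of mode_axis below 0.012 m).
It fails at once if the sander, the sanding block or a thing in the tray is shifted, knocked over or carried off (more than 20 mm) (distance of any of disc_stack, sleeve, sander, sanding_block from where it was at the start of the episode above 0.02 m).
It also fails if it takes over 58 s, if anything falls off the work surface, if the arm or the gripper's body presses on something with over 40 N, if the wrist force passes 120 N, or if a joint passes its speed limit or range.

## Working session

There is one attempt and no reset: what is moved stays moved. The work goes in short steps, Python scripts to look and compute and a shell command to move; the robot and the scene stay as the last step left them, time stands still between calls to the robot, and variables do not carry over. Pictures are saved under pics/ and viewed, at most 10 in all, crops included, and the job is handed in when it is done.

```bash
mkdir -p pics; cat > h.py <<'E'
from station import bot
import numpy as np, cv2
def ray(cam,at,z):
    m=bot.camera_model(cam);K=np.array(m["intrinsics"],float);R=np.array(m["R"]);t=np.array(m["t"])
    u=cv2.undistortPoints(np.array([[at]],float),K,np.array(m["dist_coeffs"],float))[0,0]
    o=-R.T@t;d=R.T@np.array([u[0],u[1],1.])
    return o+d*(z-o[2])/d[2]
E
python3 - <<'E'
from h import *
o=bot.get_obs();print(o["t"],o["eef_pos"],o["tool_rot"],o["gripper_width"])
for c in("scene","side"):
    im,d=bot.read_camera(c);cv2.imwrite(f"pics/{c}0.png",im)
    for n,z in(("extractor_panel",.253),("suction_axis",.283),("suction_tip",.283),("mode_axis",.283),("mode_tip",.283)):
        for r in bot.pinpoint(n,c)[:1]:print(c,n,round(r["score"],2),np.round(r["at"],1),ray(c,r["at"],z).round(4))
E
```

```text
0.0 [ 0.22871096 -0.63477307  0.40373344] [-8.83538649e-04  9.85089716e-01  1.72039013e-01 -2.18902452e-04] 0.9975852920826997
scene extractor_panel 0.75 [240.4 173.9] [ 0.5667 -0.0487  0.253 ]
scene suction_axis 0.65 [253.6 151.4] [0.5583 0.0258 0.283 ]
scene suction_tip 0.56 [247.9 158.6] [ 0.5631 -0.0083  0.283 ]
scene mode_axis 0.5 [225. 190.] [ 0.5868 -0.1416  0.283 ]
scene mode_tip 0.64 [236.3 187.2] [ 0.605  -0.1145  0.283 ]
side extractor_panel 0.91 [265.1 157.6] [ 0.5756 -0.0625  0.253 ]
side suction_axis 0.58 [263.5 160.2] [0.5672 0.0164 0.283 ]
side suction_tip 0.65 [264.8 154.2] [ 0.5701 -0.02    0.283 ]
side mode_axis 0.7 [263.2 138.5] [ 0.5928 -0.1248  0.283 ]
side mode_tip 0.51 [256.1 140.6] [ 0.6098 -0.1049  0.283 ]
```

View pics/scene0.png

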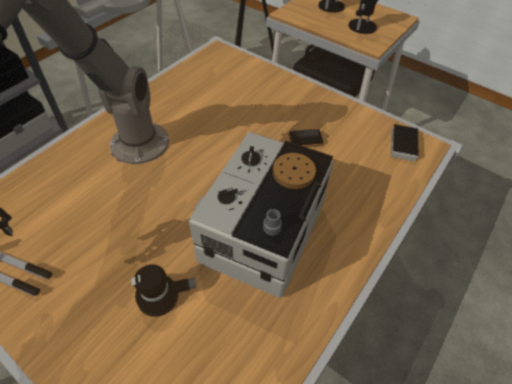

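The scene view shows the extractor centred near (265,205), the suction dial at (252,157), the mode switch at (229,196), the sander at (157,290) and the sanding block at (305,137). I raise the tool and move over the panel, closing the fingers on the way.

```bash
python3 -m pendant '[[0,0.02,-0.016,-0.03,0],[0,0.02,-0.016,-0.03,0],[0,0.02,-0.016,-0.03,0],[0,0.02,-0.016,-0.03,0],[0,0.027,-0.023,-0.01,0],[0,0.027,-0.023,-0.01,0],[0,0.027,-0.023,-0.01,0],[0,0.027,-0.023,0,0],[0,0.027,-0.023,0,0],[0,0.027,-0.023,0,0],[0,0.027,-0.023,0,0],[0,0.027,-0.023,0,0]]' 60
python3 -m pendant '[[0,0.027,-0.023,0,0],[0,0.027,-0.023,0,0],[0,0.027,-0.023,0,0],[0,0.027,-0.023,0,0],[0,0.027,-0.023,0,0],[0,0.027,-0.023,0,0],[0,0.02,-0.016,0,0],[0,0,0,0,5],[0,0,0,0,5],[0,0,0,0,0],[0,0,0,0,0]]'
python3 - <<'E'
from h import *
c="wrist"
o=bot.get_obs();print(o["t"],o["eef_pos"],o["tool_rot"],o["gripper_width"],o["contact_force"])
m=bot.camera_model(c);print(-np.array(m["R"]).T@np.array(m["t"]),np.array(m["R"])[2])
im,d=bot.read_camera(c);cv2.imwrite(f"pics/w0.png",im)
for n,z in(("extractor_panel",.253),("suction_axis",.283),("suction_tip",.283),("mode_axis",.283),("mode_tip",.283)):
        for r in bot.pinpoint(n,c)[:1]:print(c,n,round(r["score"],2),np.round(r["at"],1),ray(c,r["at"],z).round(4))
E
```

```text
t: 1.6
eef_pos: [0.4236, -0.2997, 0.5551]
tool_rot: [0.0, 0.985, 0.172, 0.0]
contact_force: [0.5, 0.5, -0.6]
gripper_width: 0.001
grasp_force: 0.0
t: 2.52
eef_pos: [0.5422, -0.0949, 0.5548]
tool_rot: [0.0, 0.996, 0.087, 0.0]
contact_force: [-0.2, -0.4, 0.4]
gripper_width: -0.002
grasp_force: 0.0
2.5167 [ 0.54217948 -0.09493051  0.55475214] [9.77438379e-05 9.96235954e-01 8.66828328e-02 2.75286451e-05] -0.001525626311424684 [-0.24428271 -0.35106984  0.43599191]
[ 0.62297008 -0.08100065  0.52317443] [-0.31595421 -0.05556437 -0.947146  ]
wrist extractor_panel 0.68 [210. 137.] [ 0.5747 -0.0566  0.253 ]
wrist suction_axis 0.76 [ 99.2 152.7] [0.5552 0.0182 0.283 ]
wrist suction_tip 0.86 [150.6 134.9] [ 0.5744 -0.0176  0.283 ]
wrist mode_axis 0.8 [325.9 142. ] [ 0.5908 -0.1413  0.283 ]
wrist mode_tip 0.94 [293.2 111. ] [ 0.6079 -0.1137  0.283 ]
```

View pics/w0.png

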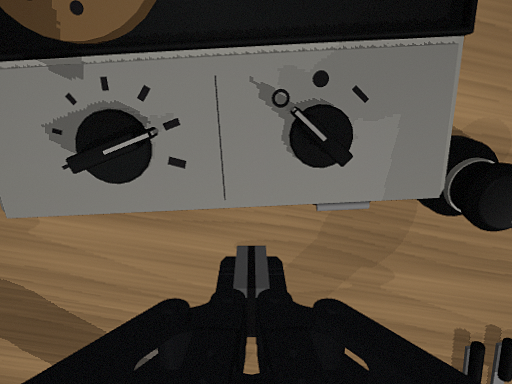

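The wrist view shows the suction beak (155,131) pointing at the second-largest bar (171,124). That is 3.14 rad, so it needs four clicks counter-clockwise. The mode beak points at the ring (281,98). Fingertips are at (252,246). Next I work out the push paths.

```bash
cat > plan.py <<'E'
from h import *
yaw=.22;S=np.array([.555,.019]);M=np.array([.591,-.142])
R=lambda a:np.array([[np.cos(a),-np.sin(a)],[np.sin(a),np.cos(a)]])
def path(ax,degs,L,hw,sgn,gaps,hx=.011,hy=.008):
    "sgn=-1: pusher on wing's -y side; poses in world (tool aligned with extractor)"
    out=[]
    for a,g in zip(np.radians(degs),gaps):
        n=R(a)@[0,1]; h=hx*abs(n[0])+hy*abs(n[1])
        out.append(ax+R(yaw)@R(a)@[L,sgn*(hw+h+g)])
    return np.array(out)
def rel(P,start=None):
    o=bot.get_obs();w,x,y,z=o["tool_rot"];ty=2*np.arctan2(y,x)
    p=np.array(o["eef_pos"])[:2] if start is None else start
    D=np.diff(np.vstack([p,P]),axis=0)@R(ty);D[:,1]*=-1
    print("toolyaw",ty,"z",o["eef_pos"][2]);print((D*1000).round(1).tolist())
E
python3 - <<'E'
from plan import *
for a in([236,246],[268,246],[222,257],[283,257]):print(ray("wrist",a,.382))
degs=[45,45,30,15,5];g=[.012,0,0,0,0]
rel(path(M,degs,.018,.006,1,g))
E
```

```text
[ 0.54960881 -0.08703773  0.382     ]
[ 0.55215843 -0.10171841  0.382     ]
[ 0.54277043 -0.08144343  0.382     ]
[ 0.54768909 -0.10976701  0.382     ]
toolyaw 0.17143857995146847 z 0.5547899933834448
[[29.0, 20.1], [8.9, 8.1], [7.5, 1.2], [6.9, 4.0], [3.7, 4.1]]
```

```bash
python3 -m pendant '[[0,0.029,0.02,0,0],[0,0,0,0.03,-2.8],[0,0,0,0.035,0],[0,0,0,0.035,0],[0,0,0,0.007,0],[0,0,0,0,0]]'
python3 - <<'E'
from plan import *
print(bot.get_obs()["eef_pos"])
rel(path(M,[45,30,15,5],.018,.006,1,[0,0,0,0]))
im,_=bot.read_camera("wrist");cv2.imwrite("pics/w1.png",im)
for n in("mode_axis","mode_tip","suction_axis","suction_tip"):
    for r in bot.pinpoint(n,"wrist")[:1]:print(n,r["score"],ray("wrist",r["at"],.283))
E
```

```text
t: 3.32
eef_pos: [0.5735, -0.1098, 0.4454]
tool_rot: [-0.001, 0.994, 0.11, -0.003]
contact_force: [-0.3, 0.2, 0.5]
gripper_width: 0.0
grasp_force: 0.0
[ 0.57351098 -0.10984667  0.44538785]
toolyaw 0.22032398325207048 z 0.4453878533008173
[[9.0, 8.7], [7.4, 1.5], [6.7, 4.3], [3.5, 4.2]]
mode_axis 0.78 [ 0.59128113 -0.143488    0.283     ]
suction_tip 0.75 [ 0.57599907 -0.01437052  0.283     ]
```

View pics/w1.png

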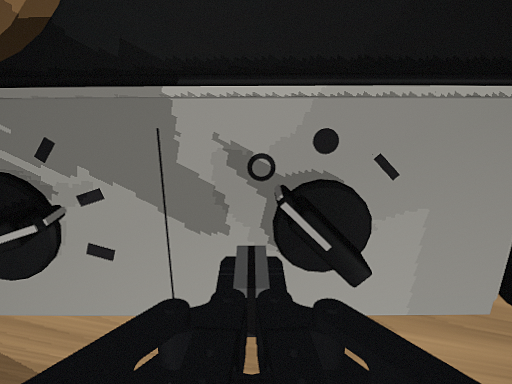

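The fingertips at (252,248) stand free beside the mode switch's beak (283,192), on its left. I push it now.

```bash
python3 -m pendant '[[0,0,0,0.004,0],[0,0.009,0.0087,0,0],[0,0.0037,0.0007,0,0],[0,0.0037,0.0008,0,0],[0,0.0034,0.0022,0,0],[0,0.0033,0.0021,0,0],[0,0.0018,0.0021,0,0],[0,0,0,0,0]]'
python3 - <<'E'
from plan import *
print(bot.get_obs()["eef_pos"])
im,_=bot.read_camera("wrist");cv2.imwrite("pics/w2.png",im)
for n in("mode_axis","mode_tip"):
    for r in bot.pinpoint(n,"wrist")[:1]:print(n,r["score"],ray("wrist",r["at"],.283))
E
```

```text
t: 4.23
eef_pos: [0.6026, -0.12, 0.4438]
tool_rot: [-0.0, 0.994, 0.11, 0.0]
contact_force: [-0.9, 1.1, 1.4]
gripper_width: 0.0
grasp_force: 1.0
[ 0.6025774  -0.12000408  0.44379789]
```

View pics/w2.png

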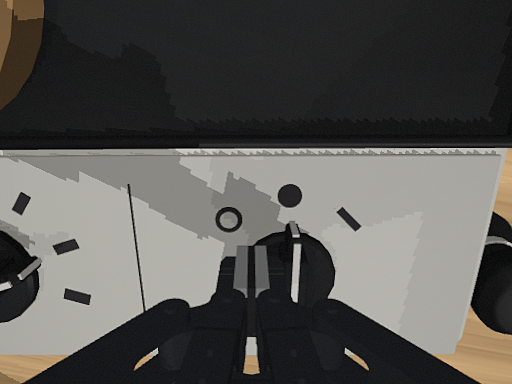

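The mode beak at (294,230) now points at the dot (290,195), so it has clicked to automatic. I back off and go to the right-hand side of the suction dial.

```bash
python3 -m pendant '[[0,0,-0.02,0,0],[0,-0.02,-0.035,0,0],[0,-0.02,-0.035,0,0],[0,0,-0.02,0,0],[0,0,0,0,0]]'
python3 - <<'E'
from plan import *
im,_=bot.read_camera("wrist");cv2.imwrite("pics/w3.png",im)
s=[ray("wrist",r["at"],.283) for n in("suction_axis","suction_tip") for r in bot.pinpoint(n,"wrist")[:1]];print(s)
d=list(range(-72,70,10))+[70];g=[.008]+[0]*(len(d)-1);d[0]=-72
rel(path(S,[-72]+d,.02,.0065,-1,[.012]+[0]*len(d)))
E
```

```text
t: 4.8
eef_pos: [0.5375, -0.0172, 0.4443]
tool_rot: [-0.0, 0.994, 0.113, 0.001]
contact_force: [1.2, -0.1, 1.1]
gripper_width: 0.0
grasp_force: 0.0
[array([0.55617856, 0.01389724, 0.283     ]), array([ 0.57695561, -0.02190023,  0.283     ])]
toolyaw 0.21949706391015097 z 0.444010069023863
[[0.6, -8.5], [11.4, -3.7], [4.1, 2.0], [4.7, 1.1], [5.1, -0.0], [5.2, -1.3], [5.0, -2.6], [4.3, -3.8], [3.4, -4.8], [2.6, -2.6], [2.4, -2.5], [2.0, -3.3], [1.4, -4.0], [0.5, -4.6], [-0.7, -4.9], [-1.9, -4.8], [-0.5, -0.9]]
```

View pics/w3.png

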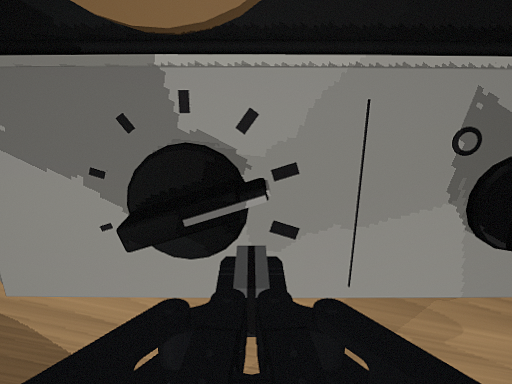

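The suction beak at (265,190) still points at the second-largest bar (285,171). The target is the second-smallest bar at (97,173), and the fingertips at (252,248) are on the correct side. I push counter-clockwise.

```bash
python3 -m pendant '[[0,0.0006,-0.0085,0.002,0],[0,0.0114,-0.0037,0,0],[0,0.0041,0.002,0,0],[0,0.0047,0.0011,0,0],[0,0.0051,0,0,0],[0,0.0052,-0.0013,0,0],[0,0.005,-0.0026,0,0],[0,0.0043,-0.0038,0,0],[0,0.0034,-0.0048,0,0],[0,0.0026,-0.0026,0,0],[0,0,0,0,0]]'
python3 - <<'E'
from plan import *
im,_=bot.read_camera("wrist");cv2.imwrite("pics/w4.png",im)
d=list(range(18,70,10))+[70]
rel(path(S,d,.02,.0065,-1,[0]*len(d)))
E
```

```text
t: 5.87
eef_pos: [0.58, 0.0132, 0.442]
tool_rot: [-0.001, 0.994, 0.11, 0.001]
contact_force: [-0.1, 0.1, -1.0]
gripper_width: 0.002
grasp_force: 0.0
toolyaw 0.22137898263845066 z 0.4420031085115309
[[1.6, -0.7], [2.0, -3.3], [1.4, -4.0], [0.5, -4.6], [-0.6, -4.9], [-1.9, -4.8], [-0.5, -0.9]]
```

View pics/w4.png

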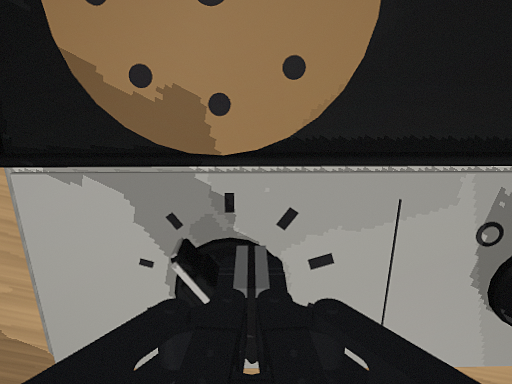

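The beak at (187,255) now points at the third-lowest bar (174,221), so one more click remains, to (146,263).

```bash
python3 -m pendant '[[0,0.0016,-0.0007,0,0],[0,0.002,-0.0033,0,0],[0,0.0014,-0.004,0,0],[0,0.0005,-0.0046,0,0],[0,-0.0006,-0.0049,0,0],[0,-0.0015,-0.0038,0,0],[0,0,0,0,0]]'
python3 - <<'E'
from plan import *
im,_=bot.read_camera("wrist");cv2.imwrite("pics/w5.png",im)
E
```

```text
t: 6.5
eef_pos: [0.5773, 0.0352, 0.4418]
tool_rot: [-0.001, 0.994, 0.111, -0.0]
contact_force: [-0.6, 1.3, 0.2]
gripper_width: -0.004
grasp_force: 0.0
```

View pics/w5.png

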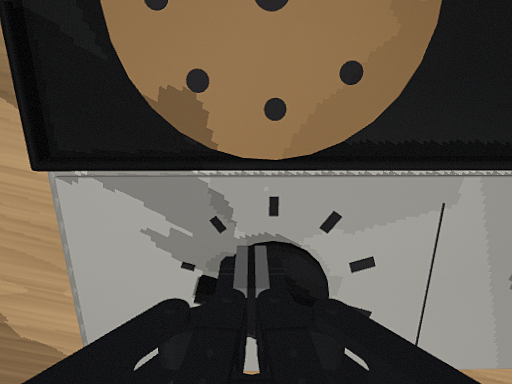

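The gripper hides the beak. I retreat away from the wing, lift, and pull back for an overview.

```bash
python3 -m pendant '[[0,0.012,0.005,0,0],[0,0,0,-0.035,0],[0,0,0,-0.035,0],[0,-0.03,0.02,-0.015,0],[0,-0.03,0.03,-0.015,0],[0,-0.03,0.03,-0.01,0],[0,0,0.02,0,0],[0,0,0,0,0]]'
python3 - <<'E'
from plan import *
im,_=bot.read_camera("wrist");cv2.imwrite("pics/w6.png",im)
p={}
for n in("suction_axis","suction_tip","mode_axis","mode_tip"):
    for r in bot.pinpoint(n,"wrist")[:1]:p[n]=ray("wrist",r["at"],.283)
for k in("suction","mode"):
    try: v=p[k+"_tip"]-p[k+"_axis"];print(k,np.degrees(np.arctan2(v[1],v[0])-yaw),np.linalg.norm(v))
    except KeyError: print(k,"missed")
E
```

```text
t: 7.22
eef_pos: [0.5264, -0.087, 0.5512]
tool_rot: [0.001, 0.994, 0.106, 0.001]
contact_force: [0.8, -0.4, -0.4]
gripper_width: 0.003
grasp_force: 0.0
suction 71.81492208372326 0.03746405632437831
mode 1.1492406963406143 0.03297482304360633
```

View pics/w6.png

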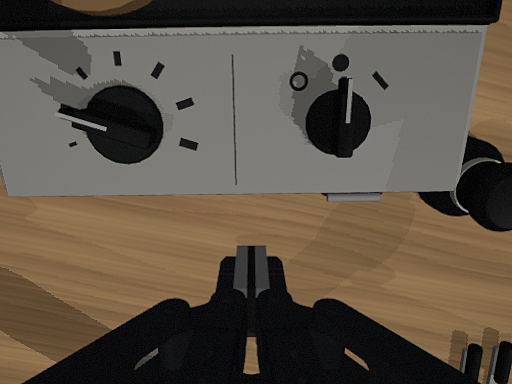

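The suction beak at (60,110) measures 72° in the extractor's frame, with the lowest bar (73,144) just below it, so it is at the second-lowest mark. The mode beak at (348,80) points at the dot (341,62), at about 1°. Both are in their clicks and the arm is clear.

```bash
python3 -c "
from station import bot
print(bot.hand_in())"
```

```text
the job is handed in; nothing more can be done
None
```

The job is handed in: the last wrist picture showed the suction dial at its second-lowest mark and the mode switch at automatic, each turned by a fingertip push, and no contact with the sander, block or tray items was seen.

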